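Make up a seam kit and a drain-port kit

TASK

Make up the two acrylic-tank repair kits from the stock. The seam kit in the blue tray gets the black spring clamp and the 90 mm acrylic plate; the drain-port kit in the orange tray gets the orange spring clamp, the shortest acrylic plate (60 mm) and the brass fitting. Each thing must lie fully down in its own pocket of the foam, and the long acrylic strip, the marker and the hex key stay where they lie.

Things in the scene. Friction and masses are not known exactly. Their poses are not given: they have to be found in the camera images.
- tray_blue: Seam kit: blue tray, fixed, 156 (x) x 132 (y) x 22 mm, origin centre of underside, z up; black foam flush with rim, yellow pocket floors. Pockets (size along x by y, centre x, y, mm): clamp 59 x 113 at (-40, 0), 10 deep, floor at z 12; plate 46 x 100 at (42, 0), 6 deep, floor at z 16, thumb notches at mid-length.
- tray_orange: Port kit: orange tray, fixed, 156 (x) x 132 (y) x 22 mm, origin centre of underside, z up; black foam flush with rim, yellow pocket floors. Pockets (size along x by y, centre x, y, mm): clamp 59 x 113 at (-40, 0), 10 deep, floor z 12; plate 38 x 70 at (40, 20.5), 6 deep, floor z 16, thumb notches; fitting 57 x 29 at (40, -41), 10 deep, floor z 12 (fitting lies along x).
- clamp_black: Black spring clamp with red jaw tips lying flat, 60 g, 49 mm wide (x) at the handle end (+y), narrowing evenly to 33 mm at y -25 and then to the jaw tips (-y); 38 mm wide at its origin, where it is gripped across; 103 mm long (y), 18 mm thick, rigid; origin: on its underside, at the middle of its length and width; z up.
- clamp_orange: Orange spring clamp with red jaw tips lying flat, 60 g, 49 mm wide (x) at the handle end (+y), narrowing evenly to 33 mm at y -25 and then to the jaw tips (-y); 38 mm wide at its origin, where it is gripped across; 103 mm long (y), 18 mm thick, rigid; origin: on its underside, at the middle of its length and width; z up.
- plate_90: Clear acrylic plate, the middle one of three by length, 36 x 90 x 8 mm, lying flat, long side along its y axis; origin: centre of its underside; z up.
- plate_60: Pale blue clear acrylic plate, the shortest of the three, 28 x 60 x 8 mm, lying flat, long side along its y axis; origin: centre of its underside; z up.
- fitting: Brass pipe fitting (a thick collar at each end), lying, 47 mm long along its y axis, 19 mm across and high at the collars, about 14 mm across where it is gripped at mid-length; origin: centre of its underside; z up.
- plate_120: Long acrylic strip, 30 x 120 x 8 mm, lying flat near the others: not wanted, stays where it lies. Origin: centre of its underside.
- marker: Black-capped white marker pen, 136 mm long, lying on the worktop: not wanted, stays where it lies.
- hex_key: Black hex key, 31 x 93 x 8 mm, lying on the worktop: not wanted, stays where it lies.

How it is judged:
By the outcome, as a careful person would: the job done as asked, in the order asked, and still so for the second after the job is handed in, with the robot touching nothing.
It also fails if it takes over 112 s, if anything falls off the work surface, if the arm or the gripper's body presses on something with over 40 N, if the wrist force passes 120 N, or if a joint passes its speed limit or range.

ROBOT

A 6-joint arm with a two-finger parallel gripper is mounted at the origin on the work surface; the furniture and walls round the work are solid. World frame = base frame: x ahead of the robot, y to its left, z up, the work surface at z = 0. Lengths are in m, angles in rad, forces in N, time in s.
With the tool pointing down it reaches from about 0.3 to 0.775 m from the base axis. Payload 14.6 kg.
Tool frame: the origin (TCP) lies at the very end of the fingers, on their centre line; the grasp point (between the pads) lies 19 mm behind it; z points along the fingers, y is the line along which they close (so a half turn about z gives the same grasp; the last joint's range is limited). The gripper opens to 94 mm and grips with 3 to 60 N. Pads are 16 mm wide; open, the fingers measure 119 mm over their backs; the gripper's body (75 mm by 177 mm) begins 78 mm behind the grasp point.
Start: joints at [-1.241, 0.3, 1.521, -0, 1.321, -0.067], TCP at [0.213, -0.507, 0.179] pointing down, gripper open.
Joint ranges: [-3.03, 3.03], [-0.79, 2.21], [0.23, 2.52], [-1.04, 4.18], [0, 3.07], [-2.55, 2.55]. Speed limits (rad/s): [2.22, 2.22, 2.57, 3.14, 3.14, 3.14].

INTERFACE

Orientations are given as [roll, pitch, yaw] about the fixed x, y, z axes, in that order (R = Rz(yaw) Ry(pitch) Rx(roll)).
In Python, from station import ctrl gives the robot as it stands.
- The arm moves only by the tool move_arm, never from a script. Its argument "increments" is a list of rows, each a list of 7 numbers: the opening, from 0 (shut) to 1 (fully open), then the shift along the tool's x, y, z in units of 50 mm (1.0 is 50 mm), then the turn, a rotation vector about the tool's x, y, z in rad. In form: [[claw, tx, ty, tz, rx, ry, rz], ...]. A call has 1 to 20 rows; each row shifts and turns the commanded pose from where the row before left it, along the tool's axes as they then stand; what a row does not reach is not made up. A row lasts 1/10 s, in which the tool goes at most 50 mm and 8.59 degrees, less where a joint would pass 70% of its speed; a pose out of reach is approached as far as the arm can. A call is refused whole if a number of a shift passes 1 or a number of a turn 0.15, either way. A call with a gripper value outside its range is refused whole. The fingers move at their own pace and stop on an object; "force" is the grip in N (left out, the last holds). Time passes only in rows, so rows that do not move let the fingers close. It gives the time, the measured TCP pose, the force, the opening and the grip force at its end, in the units of the state.
- ctrl.get_obs(): the state, without advancing time (a new reading comes with each control period).
- ctrl.camera(name): name is "scene" or "side" or "wrist"; returns a dict with "color" (480x640x3 uint8, blue, green, red), "K" (3x3 intrinsics, pixels), "pose" (4x4, takes a point from camera to world coordinates); the wrist camera has in their place "tool_from_camera" (4x4, takes a point from camera to tool coordinates, whose origin is the TCP and whose axes are the flange's). Camera axes: x right, y down, z forward; pixel columns grow to the right and rows downward; lengths in m; the calibration is good to about 2 mm. The wrist camera is an equidistant fisheye: a pixel r from the principal point sees the ray r / f radians off the axis. A picture is of the moment at which its call begins: read the wrist's pose just before it. There is no depth.
- ctrl.hand_in(): hands the job in; it is judged then, once.
Trained networks look in a picture, given as the dict that the camera call returned (one of the last four; its "shot" number tells which), for a name from the list of things; names that differ only in an ending like _2 or _b are one class to them, and where a whole thing is asked for, a point or a joint stands for the part that bears it (a point fixed in the world has none). Each returns a list of dicts, best first, with "conf" (0 to 1); they miss things now and then, are a little off and sometimes report something else, mostly with a low value. They report only what shows in the picture. A call takes as long as a camera call.
- ctrl.cut_out(name, picture): "mask" (480x640 bool, what is visible of it) and "centre" ([row, column] in pixels, amid what is visible of it).
The state is a dict: "time_s": time; "qpos": joint angles; "joint_vel": joint speeds; "tau": joint torques, N m; "ee_pos": TCP position; "eef_rot": TCP orientation; "force": force on the tool from outside, world axes, zero at the start; "moment": the same for the moment, N m; "grip_width": finger opening in m; "grip_force": force on a finger pad.
Only numpy, scipy, OpenCV 4.12 (cv2) and the standard library are available. Lean on these libraries where they do the work, as an engineer would, in place of code of your own. Each camera call takes 0.05 s, during which the arm holds its last target. There are 200 camera calls.

## Working session

There is one attempt and no reset: what is moved stays moved. The work goes in short steps, Python scripts to look and compute and a tool call to move; the robot and the scene stay as the last step left them, time stands still between calls to the robot, and variables do not carry over. Pictures are saved under pics/ and viewed, at most 14 in all, crops included, and the job is handed in when it is done.

Besides the shell and the picture viewer there is one more tool, called after "Call:" as name([rows], argument=value, ...), one row to a line, values as JSON. move_arm: Moves the arm, as the interface text tells. Its arguments: {"type":"object","properties":{"increments":{"type":"array","items":{"type":"array","items":{"type":"number"}}},"force":{"type":"number"}},"required":["increments"]}

```bash
ls; mkdir -p pics; python3 - <<'E'
from station import ctrl
import cv2,numpy as np
o=ctrl.get_obs(); print({k:np.round(v,3).tolist() for k,v in o.items()})
for n in ["scene","side"]:
    c=ctrl.camera(n); cv2.imwrite(f"pics/{n}0.png",c["color"]); print(n,c["K"].tolist(),np.round(c["pose"],4).tolist())
    for t in "tray_blue tray_orange clamp_black clamp_orange plate_90 plate_60 fitting plate_120 marker hex_key".split():
        print(t,[(round(d["conf"],2),np.round(d["centre"]).tolist(),int(d["mask"].sum())) for d in ctrl.cut_out(t,c)[:3]])
E
```

```text
pics
{'time_s': 0.0, 'qpos': [-1.241, 0.3, 1.522, -0.0, 1.321, -0.067], 'joint_vel': [-0.001, -0.001, -0.001, 0.0, 0.001, -0.002], 'tau': [-0.001, -53.181, -35.273, 0.071, 0.024, -0.0], 'ee_pos': [0.212, -0.507, 0.178], 'eef_rot': [-3.14, -0.0, 0.397], 'force': [-1.098, 0.166, -0.435], 'moment': [0.037, -0.003, -0.021], 'grip_force': 0.0, 'grip_width': 0.094}
scene [[494.19772688595606, 0.0, 316.52399526314446], [0.0, 494.19772688595606, 236.97065113634577], [0.0, 0.0, 1.0]] [[0.1308, -0.8706, 0.4743, -0.0385], [-0.9914, -0.1165, 0.0596, 0.0427], [0.0034, -0.478, -0.8784, 1.045], [0.0, 0.0, 0.0, 1.0]]
tray_blue []
tray_orange [(0.8, [218.0, 337.0], 2192)]
clamp_black [(0.67, [198.0, 211.0], 289)]
clamp_orange []
plate_90 [(0.77, [197.0, 256.0], 236), (0.76, [247.0, 245.0], 606)]
plate_60 [(0.77, [197.0, 256.0], 236), (0.76, [247.0, 245.0], 606)]
fitting [(0.53, [242.0, 280.0], 149)]
plate_120 [(0.77, [197.0, 256.0], 236), (0.76, [247.0, 245.0], 606)]
marker [(0.57, [194.0, 192.0], 135), (0.29, [240.0, 280.0], 174)]
hex_key [(0.7, [287.0, 291.0], 82), (0.68, [201.0, 283.0], 495)]
side
[... 169 characters left out ...]
61, -0.3558], [0.0141, -0.5066, -0.8621, 0.9743], [0.0, 0.0, 0.0, 1.0]]
tray_blue [(0.57, [309.0, 407.0], 3863)]
tray_orange [(0.9, [253.0, 348.0], 3230)]
clamp_black [(0.61, [180.0, 314.0], 173), (0.34, [150.0, 269.0], 243)]
clamp_orange [(0.7, [357.0, 356.0], 513)]
plate_90 [(0.68, [198.0, 331.0], 454), (0.66, [201.0, 270.0], 430), (0.61, [178.0, 314.0], 180)]
plate_60 [(0.68, [198.0, 331.0], 454), (0.66, [201.0, 270.0], 430), (0.61, [178.0, 314.0], 180)]
fitting [(0.52, [220.0, 295.0], 99)]
plate_120 [(0.68, [198.0, 331.0], 454), (0.66, [201.0, 270.0], 430), (0.61, [178.0, 314.0], 180)]
marker [(0.56, [149.0, 270.0], 196)]
hex_key [(0.64, [254.0, 273.0], 16), (0.37, [253.0, 352.0], 3088)]
```

View pics/scene0.png

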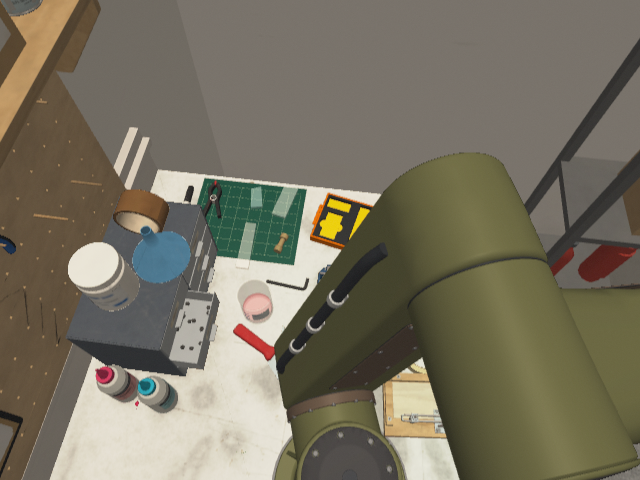

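View pics/side0.png

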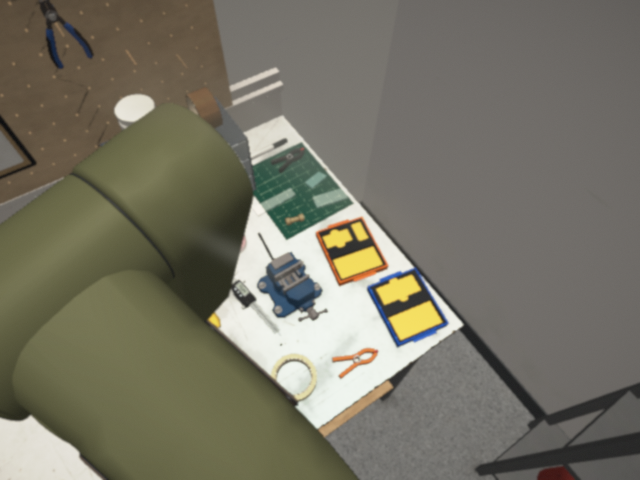

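Scene: the mat holds the black clamp (212,197), plates (256,197), (286,202), (247,245) and fitting (281,242). Side: orange tray (350,250), blue tray (407,308), orange clamp (356,360), vise at (290,285), tape roll at (295,377).

```bash
cat > h.py <<'E'
import numpy as np,cv2
from scipy.spatial.transform import Rotation as R
from station import ctrl
def ray(c,px):  # px (col,row) -> camera rays
    px=np.atleast_2d(np.asarray(px,float)); K=c["K"]
    return np.c_[(px[:,0]-K[0,2])/K[0,0],(px[:,1]-K[1,2])/K[1,1],np.ones(len(px))]
def hit(T,d,z):
    d=d@T[:3,:3].T; o=T[:3,3]; return (o+d*((z-o[2])/d[:,2])[:,None])
def world(c,px,z): return hit(c["pose"],ray(c,px),z)
def tool():
    o=ctrl.get_obs(); T=np.eye(4); T[:3,:3]=R.from_euler("xyz",o["eef_rot"]).as_matrix(); T[:3,3]=o["ee_pos"]; return T
def wrist(): 
    T=tool(); c=ctrl.camera("wrist"); c["T"]=T@c["tool_from_camera"]; return c
def rect(c,cx,cy,z,half=(.2,.15),res=.0005):
    """orthographic view of the plane z: col -> -y, row -> -x (ahead is up), res m/px"""
    nx,ny=int(2*half[1]/res),int(2*half[0]/res)
    X,Y=np.meshgrid(cx+half[1]-res*np.arange(nx),cy+half[0]-res*np.arange(ny),indexing="ij")
    P=np.stack([X,Y,np.full_like(X,z)],-1).reshape(-1,3); Tc=np.linalg.inv(c["T"])
    p=P@Tc[:3,:3].T+Tc[:3,3]; th=np.arctan2(np.hypot(p[:,0],p[:,1]),p[:,2]); ph=np.arctan2(p[:,1],p[:,0])
    K=c["K"]; u=K[0,2]+K[0,0]*th*np.cos(ph); v=K[1,2]+K[1,1]*th*np.sin(ph)
    return cv2.remap(c["color"],u.reshape(nx,ny).astype(np.float32),v.reshape(nx,ny).astype(np.float32),cv2.INTER_LINEAR)
E
python3 - <<'E'
from h import *
c=ctrl.camera("side")
for n,p in dict(otray=(350,250),btray=(407,308),oclamp=(356,360),bclamp=(289,156),pA=(279,199),pB=(316,180),pC=(328,198),fit=(295,218),vise=(290,285),tape=(295,377),corner=(463,326)).items(): print(n,world(c,p,.015).round(3))
w=wrist(); print(w["K"],w["tool_from_camera"].round(4).tolist()); cv2.imwrite("pics/w0.png",w["color"])
E
```

```text
otray [[0.559 0.036 0.015]]
btray [[ 0.58  -0.163  0.015]]
oclamp [[ 0.409 -0.195  0.015]]
bclamp [[0.593 0.38  0.015]]
pA [[0.491 0.267 0.015]]
pB [[0.61  0.266 0.015]]
pC [[0.603 0.198 0.015]]
fit [[0.495 0.192 0.015]]
vise [[0.383 0.036 0.015]]
tape [[ 0.278 -0.153  0.015]]
corner [[ 0.66  -0.267  0.015]]
[[371.64829954   0.         315.89286527]
 [  0.         371.64829954 238.17043959]
 [  0.           0.           1.        ]] [[-0.0005, -0.9576, -0.2881, 0.0838], [1.0, -0.0008, 0.001, 0.0001], [-0.0012, -0.2881, 0.9576, -0.2049], [0.0, 0.0, 0.0, 1.0]]
```

View pics/w0.png

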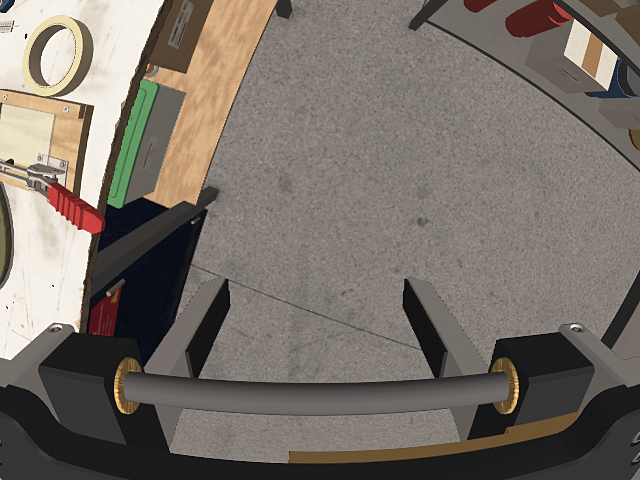

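The tape roll is at (55,55) and the jig with the toggle clamp at (40,150). The arm is now past the table edge, so I go over the work at height.

Call:
move_arm([
  [1,0,0,-0.8,0,0,0],
  [1,0,0,-0.8,0,0,0],
  [1,0.34,-0.24,-0.8,0,0,0],
  [1,0.68,-0.48,0,0,0,0],
  [1,0.68,-0.48,0,0,0,0],
  [1,0.68,-0.48,0,0,0,0],
  [1,0.68,-0.48,0,0,0,0],
  [1,0.68,-0.48,0,0,0,0],
  [1,0.68,-0.48,0,0,0,0],
  [1,0.68,-0.48,0,0,0,0],
  [1,0.68,-0.48,0,0,0,0],
  [1,0.68,-0.48,0,0,0,0],
  [1,0.68,-0.48,0,0,0,0],
  [1,0.68,-0.48,0,0,0,0],
  [1,0.68,-0.48,0,0,0,0],
  [1,0.34,-0.24,0,0,0,0.1],
  [1,0,0,0,0,0,0.1],
  [1,0,0,0,0,0,0.1],
  [1,0,0,0,0,0,0.1],
  [1,0,0,0,0,0,0],
])

```text
time_s: 3.2
ee_pos: [0.4996, -0.0486, 0.2985]
eef_rot: [-3.142, 0.0, -0.005]
force: [0.5, 0.2, -0.2]
grip_width: 0.0943
grip_force: 0.0
```

```bash
python3 - <<'E'
from h import *
T=tool(); print(T.round(3).tolist())
c=wrist(); cv2.imwrite("pics/w1.png",c["color"])
np.savez("c1.npz",color=c["color"],K=c["K"],T=c["T"])
for t in "tray_blue tray_orange clamp_black clamp_orange plate_90 plate_60 fitting plate_120".split():
    print(t,[(round(d["conf"],2),np.round(d["centre"]).tolist(),int(d["mask"].sum())) for d in ctrl.cut_out(t,c)[:3]])
E
```

```text
[[1.0, -0.005, -0.0, 0.5], [-0.005, -1.0, 0.0, -0.049], [-0.0, -0.0, -1.0, 0.299], [0.0, 0.0, 0.0, 1.0]]
tray_blue [(0.66, [132.0, 393.0], 11752)]
tray_orange [(0.84, [148.0, 252.0], 12019)]
clamp_black [(0.91, [148.0, 46.0], 1020)]
clamp_orange []
plate_90 [(0.87, [124.0, 95.0], 600), (0.68, [117.0, 141.0], 1451), (0.65, [210.0, 108.0], 1297)]
plate_60 [(0.87, [124.0, 95.0], 600), (0.68, [117.0, 141.0], 1451), (0.65, [210.0, 108.0], 1297)]
fitting [(0.79, [202.0, 151.0], 367)]
plate_120 [(0.87, [124.0, 95.0], 600), (0.68, [117.0, 141.0], 1451), (0.65, [210.0, 108.0], 1297)]
```

View pics/w1.png

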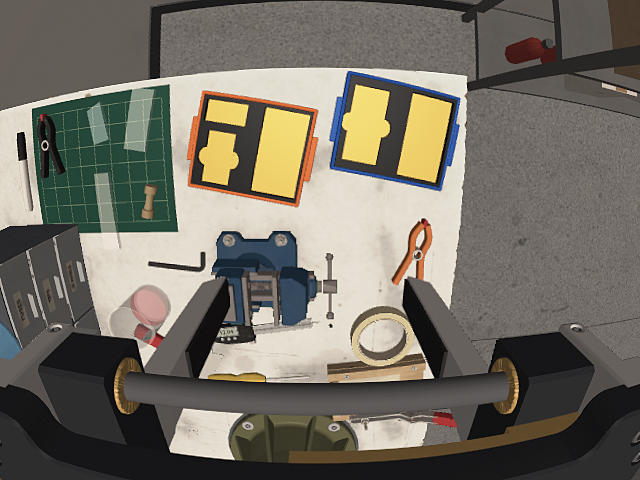

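Everything shows: orange tray (252,148), blue tray (393,132), black clamp (46,148), plates: shortest (95,124), another (141,117), long one (108,210), fitting (150,202), orange clamp (418,250, tips up), vise (262,280). In both trays tray +x points to world +y. I'll move over the mat for sharper looks.

Call:
move_arm([
  [1,0,-0.7,0.2,0,0,0],
  [1,0,-0.7,0.2,0,0,0],
  [1,0,-0.7,0.2,0,0,0],
  [1,0,-0.7,0.2,0,0,0],
  [1,0,-0.7,0,0,0,0],
  [1,0,-0.7,0,0,0,0],
  [1,0,0,0,0,0,0],
  [1,0,0,0,0,0,0],
])

```text
time_s: 4.45
ee_pos: [0.5002, 0.1616, 0.2584]
eef_rot: [3.141, 0.0, -0.002]
force: [0.4, 0.0, -0.3]
grip_width: 0.0937
grip_force: 0.0
```

```bash
python3 - <<'E'
from h import *
T=tool(); print(T.round(3).tolist())
c=wrist(); np.savez("c2.npz",color=c["color"],K=c["K"],T=c["T"])
im=rect(c,.55,.23,.008,half=(.2,.15))
for k in range(8): cv2.line(im,(0,k*100),(799,k*100),(0,0,255) if k==3 else (128,128,128),1); cv2.line(im,(k*100,0),(k*100,599),(0,0,255) if k==4 else(128,128,128),1)
cv2.imwrite("pics/r2.png",im)
c1=dict(np.load("c1.npz")); cv2.imwrite("pics/r1.png",rect(c1,.50,-.13,.018,half=(.2,.2)))
for t in "clamp_black plate_90 fitting".split():
    print(t,[(round(d["conf"],2),np.round(d["centre"]).tolist(),int(d["mask"].sum())) for d in ctrl.cut_out(t,c)[:3]])
E
```

```text
[[1.0, -0.002, -0.0, 0.5], [-0.002, -1.0, -0.0, 0.162], [-0.0, 0.0, -1.0, 0.258], [0.0, 0.0, 0.0, 1.0]]
clamp_black [(0.62, [132.0, 148.0], 1492)]
plate_90 [(0.87, [108.0, 224.0], 1026), (0.64, [106.0, 281.0], 2183)]
fitting [(0.67, [205.0, 290.0], 464)]
```

View pics/r2.png

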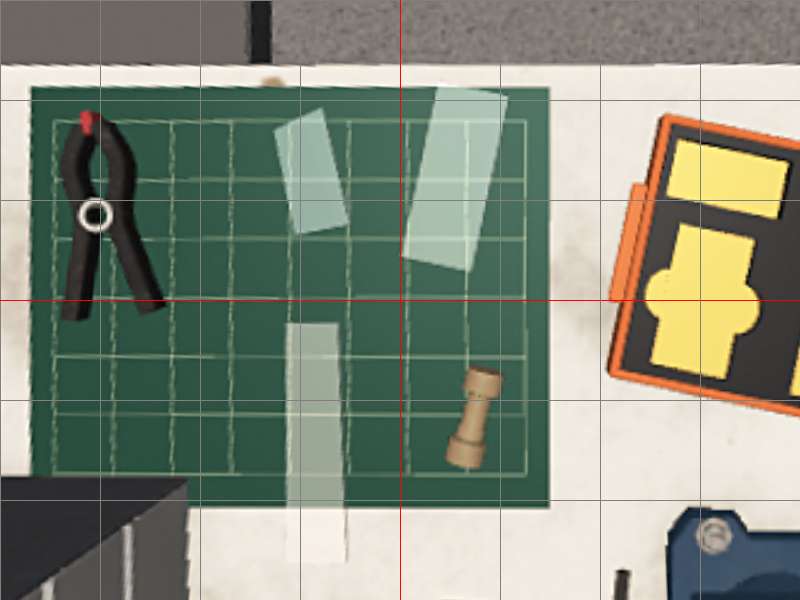

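The rectified mat view (0.5 mm/px, x=.70−.0005·row, y=.43−.0005·col): black clamp about (104,214), plate_60 (310,175), plate_90 (454,178), long strip (315,440), fitting (475,418). Sizes agree (plate_90 about 35×88 mm, plate_60 about 27×60). Next I fit the trays and clamps and check the toolbox corner.

```bash
cat > fit.py <<'E'
from h import *
from scipy.optimize import minimize
def proj(c,P):
    Tc=np.linalg.inv(c["T"]); p=P@Tc[:3,:3].T+Tc[:3,3]; th=np.arctan2(np.hypot(p[:,0],p[:,1]),p[:,2]); ph=np.arctan2(p[:,1],p[:,0])
    K=c["K"]; return np.c_[K[0,2]+K[0,0]*th*np.cos(ph),K[1,2]+K[1,1]*th*np.sin(ph)]
PK=dict(blue=[(59,113,-40,0,12),(46,100,42,0,16)],orange=[(59,113,-40,0,12),(38,70,40,20.5,16),(57,29,40,-41,12)])
def pose2(p,q,z): 
    a=p[2]; return np.c_[p[0]+q[:,0]*np.cos(a)-q[:,1]*np.sin(a),p[1]+q[:,0]*np.sin(a)+q[:,1]*np.cos(a),np.full(len(q),z)]
def poly(c,p,q,z): 
    m=np.zeros((480,640),np.uint8); cv2.fillConvexPoly(m,np.round(proj(c,pose2(p,q,z))*16).astype(np.int32),1,cv2.LINE_8,4); return m
def fit_tray(c,name,p0):
    h=cv2.cvtColor(c["color"],cv2.COLOR_BGR2HSV); obs=cv2.inRange(h,(20,70,110),(35,255,255))>0
    roi=poly(c,p0,np.array([(-72,-60),(72,-60),(72,60),(-72,60)])/1e3,.022)>0
    def cost(p):
        m=np.zeros((480,640),bool)
        for w,l,x,y,f in PK[name]:
            q=(np.array([(-w/2,-l/2),(w/2,-l/2),(w/2,l/2),(-w/2,l/2)])+[x,y])/1e3
            m|=(poly(c,p,q,f/1e3)&poly(c,p,q,.022))>0
        return float((m^(obs&roi)).sum())
    r=minimize(cost,p0,method="Nelder-Mead",options=dict(initial_simplex=[p0,p0+[.01,0,0],p0+[0,.01,0],p0+[0,0,.1]],xatol=1e-4,fatol=.5,maxiter=200))
    return r.x,r.fun
E
python3 - <<'E'
from fit import *
c1=dict(np.load("c1.npz"));c2=dict(np.load("c2.npz"))
for n,p,cs in [("blue",(.585,-.16,1.4),(c1,)),("orange",(.565,.035,1.35),(c1,c2))]:
    for c in cs:
        x,f=fit_tray(c,n,np.array(p)); x,f=fit_tray(c,n,x); print(n,x[:2].round(4),np.degrees(x[2]).round(1),f)
# toolbox corner triangulated from w1 (75,225) and rect2 (187,478)
def rayw(c,px):
    d=np.array(px)-c["K"][:2,2]; r=np.hypot(*d); th=r/c["K"][0,0]; v=np.r_[d/r*np.sin(th),np.cos(th)]; return c["T"][:3,3],c["T"][:3,:3]@v
o1,v1=rayw(c1,(75,225)); o2=c2["T"][:3,3]; P2=np.array([.70-.0005*478,.43-.0005*187,.008]); v2=P2-o2
s=np.linalg.lstsq(np.c_[v1,-v2],o2-o1,rcond=None)[0]; print("box",o1+s[0]*v1,o2+s[1]*v2)
# clamp masks in rectified views
h=cv2.cvtColor(rect(c1,.43,-.18,.012,half=(.1,.1)),cv2.COLOR_BGR2HSV); cv2.imwrite("pics/r1.png",cv2.resize(cv2.cvtColor(h,cv2.COLOR_HSV2BGR),(600,600)))
r=rect(c2,.593,.378,.012,half=(.045,.07)); h=cv2.cvtColor(r,cv2.COLOR_BGR2HSV)
m=((h[...,2]<75)&(h[...,1]<120))|((h[...,0]<8)&(h[...,1]>130))
m=cv2.morphologyEx(m.astype(np.uint8),cv2.MORPH_OPEN,np.ones((5,5)))
pts=np.argwhere(m)[:,::-1].astype(np.float32); q=cv2.minAreaRect(pts); print("bclamp rect",q, "centre",.593+.07-.0005*q[0][1],.378+.045-.0005*q[0][0])
E
```

```text
blue [ 0.5833 -0.1556] 79.5 281.0
orange [0.562  0.0372] 77.9 301.0
orange [0.562  0.0372] 78.0 339.0
box [0.45939037 0.33607579 0.00991645] [0.46136413 0.33598146 0.00934626]
bclamp rect ((101.0, 143.0), (208.0, 102.0), 90.0) centre 0.5915 0.3725
```

View pics/r1.png

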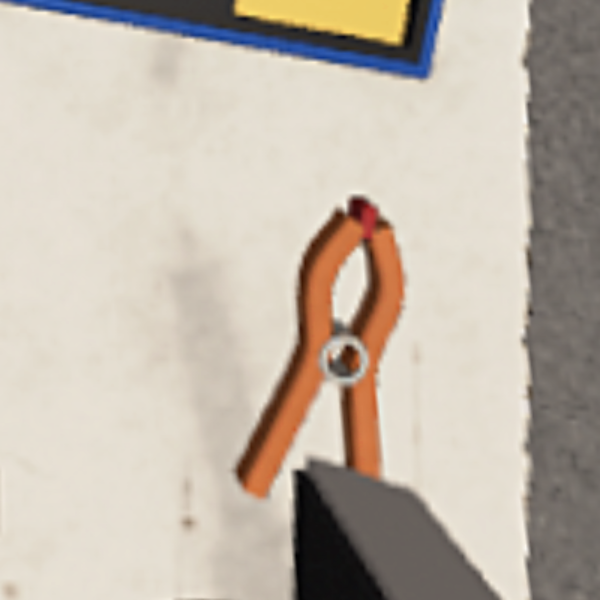

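Trays: blue (.583,−.156, 79.5°), orange (.562,.037, 78°), two views agreeing. Orange clamp seen with tips (363,205), left handle end (253,485), right handle hidden by the finger. Before reaching over beside the toolbox, I check its height.

```bash
python3 - <<'E'
from h import *
c=ctrl.camera("scene"); Tc=np.linalg.inv(c["pose"])
for h in (0,.1,.15,.2,.25,.3):
    p=Tc[:3,:3]@[.46,.336,h]+Tc[:3,3]; print(h,(c["K"]@p/p[2])[:2].round())
cv2.imwrite("pics/s1.png",cv2.resize(c["color"][150:410,60:380],None,fx=2.3,fy=2.3,interpolation=cv2.INTER_CUBIC))
E
```

```text
0 [220. 250.]
0.1 [212. 229.]
0.15 [208. 218.]
0.2 [203. 205.]
0.25 [198. 191.]
0.3 [192. 176.]
```

View pics/s1.png

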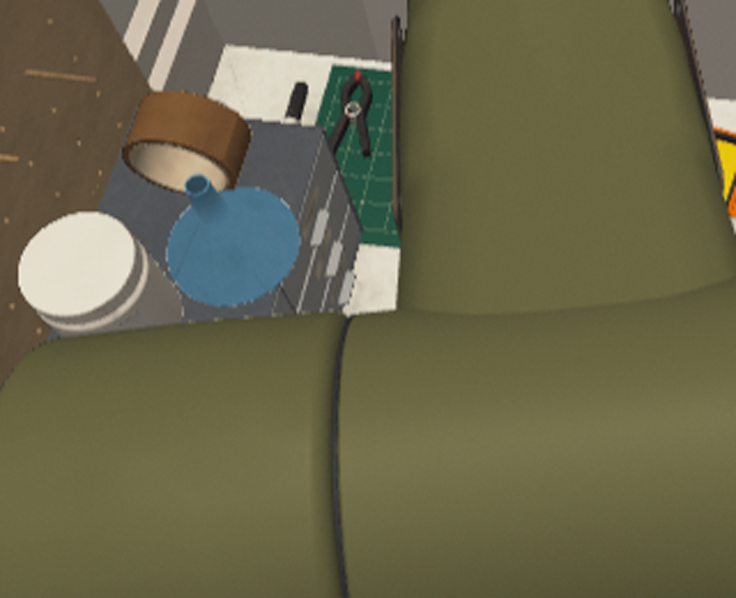

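The box is about 0.20 m high with a funnel and tape on top, further left (y>.38). I'll go above the black clamp at height and check the forearm.

Call:
move_arm([
  [0.6,0.4,-0.4,0,0,0,0],
  [0.6,0.4,-0.7,0,0,0,0],
  [0.6,0.4,-0.7,0,0,0,0],
  [0.6,0.4,-0.7,0,0,0,0],
  [0.6,0.24,-0.7,0,0,0,0],
  [0.6,0,-0.7,0,0,0,0],
  [0.6,0,-0.42,0,0,0,0],
  [0.6,0,0,0,0,0,-0.113],
  [0.6,0,0,0,0,0,0],
  [0.6,0,0,0,0,0,0],
])

```text
time_s: 5.7
ee_pos: [0.5933, 0.3763, 0.2586]
eef_rot: [3.142, 0.0, 0.106]
force: [0.1, -0.0, 0.4]
grip_width: 0.0566
grip_force: 0.0
```

```bash
python3 - <<'E'
from h import *
o=ctrl.get_obs(); print(np.round(o["qpos"],3),np.round(o["ee_pos"],4),np.round(o["eef_rot"],3))
c=ctrl.camera("scene"); d=ctrl.camera("side"); w=wrist(); np.savez("c3.npz",color=w["color"],K=w["K"],T=w["T"])
r=rect(w,.592,.378,.012,half=(.075,.075),res=.00025)
cv2.imwrite("pics/s2.png",np.hstack([cv2.resize(c["color"],(400,300)),cv2.resize(d["color"],(400,300))]))
r=cv2.resize(r,(300,300)); cv2.circle(r,(150,150),2,(0,255,255),-1)
cv2.imwrite("pics/s2.png",np.vstack([cv2.imread("pics/s2.png"),np.hstack([r,np.zeros((300,100,3),np.uint8),cv2.resize(w["color"],(400,300))])]))
E
```

```text
[ 0.513  0.637  0.856 -0.     1.648  1.978] [0.5933 0.3763 0.2586] [3.142 0.    0.106]
```

View pics/s2.png

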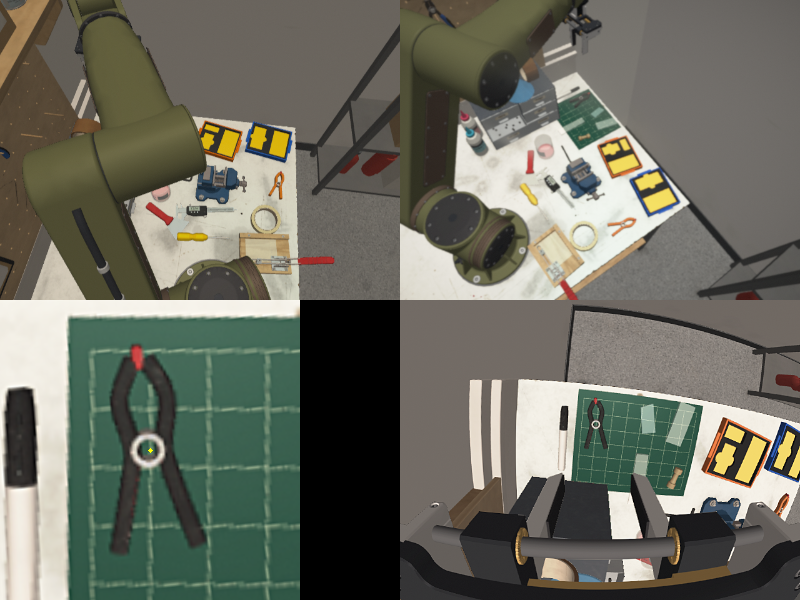

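The forearm is high and the clamp's middle lies at (148,149) in the rectified patch, 1 mm from the aim; the marker is 57 mm off, clear of the part-open fingers. Descend and grip.

Call:
move_arm([
  [0.6,0,-0.05,0.8,0,0,0],
  [0.6,0,0,0.8,0,0,0],
  [0.6,0,0,0.8,0,0,0],
  [0.6,0,0,0.8,0,0,0],
  [0.6,0,0,0.6,0,0,0],
  [0.6,0,0,0.5,0,0,0],
  [0.6,0,0,0.3,0,0,0],
  [0.6,0,0,0.15,0,0,0],
  [0.6,0,0,0,0,0,0],
  [0.6,0,0,0,0,0,0],
  [0.35,0,0,0,0,0,0],
  [0.2,0,0,0,0,0,0],
  [0.2,0,0,0,0,0,0],
  [0.2,0,0,0,0,0,0],
], force=25)

```text
time_s: 7.25
ee_pos: [0.5928, 0.3796, 0.0213]
eef_rot: [-3.141, -0.0, 0.11]
force: [-0.7, 0.7, 0.2]
grip_width: 0.0278
grip_force: 0.0
```

The descent fell short (z .021), closing above the clamp; reopen, go down the rest, and close.

Call:
move_arm([
  [0.6,0,0,0,0,0,0],
  [0.6,0,0,0,0,0,0],
  [0.6,0,0,0,0,0,0],
  [0.6,0,0,0,0,0,0],
  [0.6,0,0,0.2,0,0,0],
  [0.6,0,0,0,0,0,0],
  [0.3,0,0,0,0,0,0],
  [0.3,0,0,0,0,0,0],
  [0.3,0,0,0,0,0,0],
], force=25)

```text
time_s: 8.15
ee_pos: [0.5928, 0.3796, 0.0113]
eef_rot: [-3.141, -0.0, 0.11]
force: [-0.2, 0.7, 0.3]
grip_width: 0.0356
grip_force: 0.0
```

Call:
move_arm([
  [0.3,0,0,0,0,0,0],
  [0.3,0,0,0,0,0,0],
])

```text
time_s: 8.35
ee_pos: [0.5927, 0.3796, 0.0112]
eef_rot: [-3.142, -0.0, 0.11]
force: [-0.8, 0.1, 0.2]
grip_width: 0.0282
grip_force: 0.0
```

```bash
python3 - <<'E'
from h import *
o=ctrl.get_obs(); print(o["grip_width"],o["grip_force"])
w=wrist(); cv2.imwrite("pics/w4.png",w["color"])
E
```

```text
0.02817204940093732 0.0
```

View pics/w4.png

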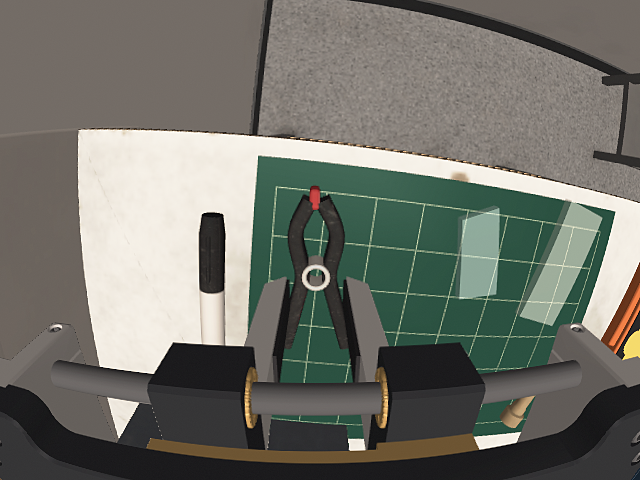

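The clamp lies untouched between the fingers, which stopped at the commanded 28 mm; it's narrower up here than told. Close further.

Call:
move_arm([
  [0.05,0,0,0,0,0,0],
  [0.05,0,0,0,0,0,0],
  [0.05,0,0,0,0,0,0],
  [0.05,0,0,0,0,0,0],
], force=20)

```text
time_s: 8.8
ee_pos: [0.5927, 0.3795, 0.011]
eef_rot: [-3.142, 0.0, 0.11]
force: [0.1, -0.3, -0.3]
grip_width: 0.0053
grip_force: 0.0
```

No contact at all: the clamp's grippable body sits lower. Open, go down to 4 mm, close.

Call:
move_arm([
  [0.6,0,0,0,0,0,0],
  [0.6,0,0,0,0,0,0],
  [0.6,0,0,0,0,0,0],
  [0.6,0,0,0,0,0,0],
  [0.6,0,0,0,0,0,0],
  [0.6,0,0,0,0,0,0],
  [0.6,0,0,0,0,0,0],
  [0.6,0,0,0.14,0,0,0],
  [0.6,0,0,0,0,0,0],
  [0.2,0,0,0,0,0,0],
  [0.2,0,0,0,0,0,0],
  [0.2,0,0,0,0,0,0],
  [0.2,0,0,0,0,0,0],
  [0.2,0,0,0,0,0,0],
], force=25)

```text
time_s: 10.2
ee_pos: [0.5928, 0.3795, 0.0041]
eef_rot: [-3.142, -0.0, 0.11]
force: [-0.3, -0.7, -0.0]
grip_width: 0.0206
grip_force: 0.0
```

```bash
python3 - <<'E'
from h import *
o=ctrl.get_obs(); print(o["grip_width"],o["grip_force"],o["ee_pos"])
w=wrist(); cv2.imwrite("pics/w5.png",w["color"][160:360,200:440].repeat(3,0).repeat(3,1))
E
```

```text
0.020592254670418697 0.0 [0.59276925 0.37950064 0.00414857]
```

View pics/w5.png

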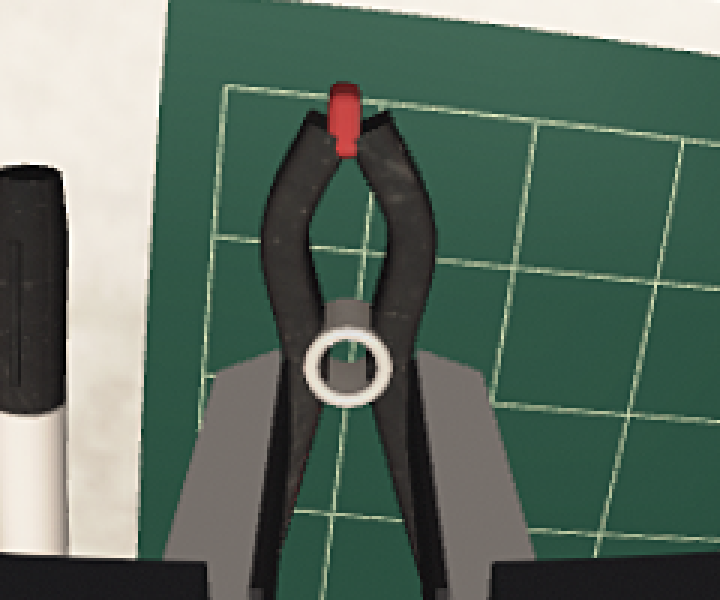

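Fingers are about touching the clamp's waist at the ring (348,368). Close on.

Call:
move_arm([
  [0.02,0,0,0,0,0,0],
  [0.02,0,0,0,0,0,0],
  [0.02,0,0,0,0,0,0],
], force=25)

```text
time_s: 10.55
ee_pos: [0.5927, 0.3795, 0.004]
eef_rot: [-3.142, 0.0, 0.11]
force: [1.3, 0.6, 0.9]
grip_width: 0.0021
grip_force: 0.0
```

```bash
python3 - <<'E'
from h import *
o=ctrl.get_obs(); print(o["grip_width"],o["grip_force"],o["ee_pos"])
w=wrist(); d=ctrl.cut_out("clamp_black",w); print([(x["conf"],x["centre"],x["mask"].sum()) for x in d])
a=cv2.imread("pics/w4.png"); d=w["color"]
cv2.imwrite("pics/w6.png",np.hstack([w["color"][180:340,260:380].repeat(3,0).repeat(3,1),ctrl.camera("side")["color"][80:240,200:320].repeat(3,0).repeat(3,1)]))
E
```

```text
0.002121472640739733 0.0 [0.59270587 0.37951118 0.00402898]
[(0.95, [241.7, 326.0], np.int64(3437))]
```

View pics/w6.png

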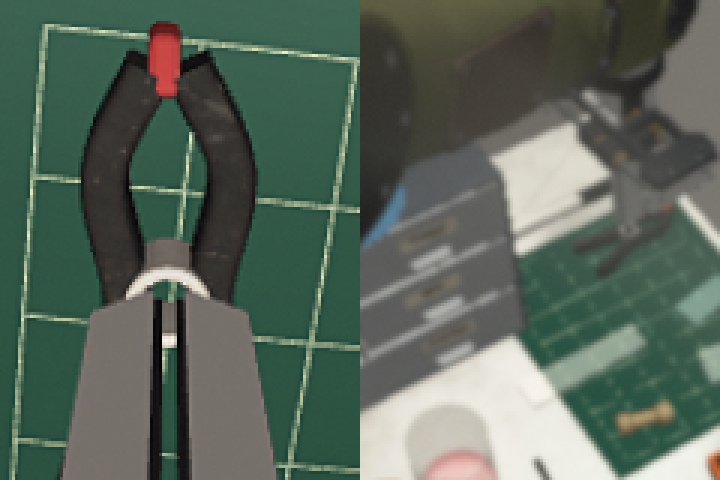

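The fingers closed above the clamp without touching it (force 0); the finger gap in the pictures puts the visible finger ends about 17 mm short of the reported TCP. I'll open and feel downwards in small steps, watching the force.

Call:
move_arm([
  [0.6,0,0,0,0,0,0],
  [0.6,0,0,0,0,0,0],
  [0.6,0,0,0,0,0,0],
  [0.6,0,0,0,0,0,0],
  [0.6,0,0,0,0,0,0],
  [0.6,0,0,0,0,0,0],
  [0.6,0,0,0,0,0,0],
  [0.6,0,0,0.04,0,0,0],
  [0.6,0,0,0,0,0,0],
])

```text
time_s: 11.6
ee_pos: [0.5926, 0.3794, 0.0017]
eef_rot: [3.141, 0.0, 0.11]
force: [-0.3, -0.9, -1.0]
grip_width: 0.0565
grip_force: 0.0
```

Call:
move_arm([
  [0.6,0,0,0.06,0,0,0],
  [0.6,0,0,0,0,0,0],
])

```text
time_s: 11.8
ee_pos: [0.5925, 0.3794, -0.0016]
eef_rot: [3.141, 0.001, 0.11]
force: [0.2, 0.3, -0.0]
grip_width: 0.0564
grip_force: 0.0
```

Below zero with no force: the reported z doesn't match the finger ends. Keep feeling down.

Call:
move_arm([
  [0.6,0,0,0.06,0,0,0],
  [0.6,0,0,0,0,0,0],
])

```text
time_s: 12.0
ee_pos: [0.5925, 0.3794, -0.0045]
eef_rot: [3.141, 0.001, 0.11]
force: [0.2, 0.1, 0.1]
grip_width: 0.0562
grip_force: 0.0
```

Call:
move_arm([
  [0.6,0,0,0.06,0,0,0],
  [0.6,0,0,0,0,0,0],
])

```text
time_s: 12.2
ee_pos: [0.5925, 0.3794, -0.0075]
eef_rot: [3.141, 0.001, 0.11]
force: [-0.2, 0.6, -0.2]
grip_width: 0.0563
grip_force: 0.0
```

Call:
move_arm([
  [0.6,0,0,0.06,0,0,0],
  [0.6,0,0,0,0,0,0],
])

```text
time_s: 12.4
ee_pos: [0.5925, 0.3794, -0.0104]
eef_rot: [3.141, 0.001, 0.11]
force: [-0.8, 0.5, 0.4]
grip_width: 0.0565
grip_force: 0.0
```

Call:
move_arm([
  [0.6,0,0,0.03,0,0,0],
  [0.6,0,0,0,0,0,0],
])

```text
time_s: 12.6
ee_pos: [0.5927, 0.3795, -0.0116]
eef_rot: [3.142, 0.0, 0.11]
force: [0.1, 0.2, 0.9]
grip_width: 0.0565
grip_force: 0.0
```

Call:
move_arm([
  [0.6,0,0,0.03,0,0,0],
  [0.6,0,0,0,0,0,0],
])

```text
time_s: 12.8
ee_pos: [0.5927, 0.3795, -0.0132]
eef_rot: [3.142, 0.0, 0.11]
force: [-0.9, -0.0, -0.1]
grip_width: 0.0562
grip_force: 0.0
```

Call:
move_arm([
  [0.3,0,0,0,0,0,0],
  [0.3,0,0,0,0,0,0],
  [0.3,0,0,0,0,0,0],
  [0.3,0,0,0,0,0,0],
], force=20)

```text
time_s: 13.2
ee_pos: [0.5927, 0.3795, -0.0129]
eef_rot: [-3.142, -0.0, 0.11]
force: [1.0, 0.3, -0.5]
grip_width: 0.0365
grip_force: 17.0
```

Gripped: width 36.5 mm, 17 N at reported z −.013 (the true finger ends are about 18 mm above the reported TCP). To keep the fingers above the foam when placing, I regrip 5 mm higher, then lift.

Call:
move_arm([
  [0.46,0,0,0,0,0,0],
  [0.46,0,0,0,0,0,0],
  [0.46,0,0,-0.1,0,0,0],
  [0.46,0,0,0,0,0,0],
  [0.3,0,0,0,0,0,0],
  [0.3,0,0,0,0,0,0],
  [0.3,0,0,0,0,0,0],
], force=25)

```text
time_s: 13.9
ee_pos: [0.5926, 0.3795, -0.0081]
eef_rot: [3.142, 0.0, 0.11]
force: [0.4, 0.3, 0.5]
grip_width: 0.0288
grip_force: 0.0
```

No contact 5 mm higher, so the offset is more like 26–31 mm. I'll open and feel for the table to fix it.

Call:
move_arm([
  [0.6,0,0,0,0,0,0],
  [0.6,0,0,0,0,0,0],
  [0.6,0,0,0,0,0,0],
  [0.6,0,0,0.1,0,0,0],
  [0.6,0,0,0.06,0,0,0],
  [0.6,0,0,0,0,0,0],
])

```text
time_s: 14.5
ee_pos: [0.5923, 0.3793, -0.0169]
eef_rot: [3.141, 0.001, 0.11]
force: [0.5, -0.6, 0.4]
grip_width: 0.0566
grip_force: 0.0
```

Call:
move_arm([
  [0.6,0,0,0.04,0,0,0],
  [0.6,0,0,0,0,0,0],
])

```text
time_s: 14.7
ee_pos: [0.5926, 0.3794, -0.0182]
eef_rot: [3.141, 0.0, 0.11]
force: [0.5, -0.6, 0.5]
grip_width: 0.0567
grip_force: 0.0
```

Call:
move_arm([
  [0.6,0,0,0.04,0,0,0],
  [0.6,0,0,0,0,0,0],
])

```text
time_s: 14.9
ee_pos: [0.5926, 0.3795, -0.0202]
eef_rot: [3.141, 0.0, 0.11]
force: [-0.7, -0.4, -0.1]
grip_width: 0.0565
grip_force: 0.0
```

Call:
move_arm([
  [0.6,0,0,0.04,0,0,0],
  [0.6,0,0,0,0,0,0],
])

```text
time_s: 15.1
ee_pos: [0.5926, 0.3794, -0.0222]
eef_rot: [3.141, 0.0, 0.11]
force: [-0.1, 0.8, 0.3]
grip_width: 0.0563
grip_force: 0.0
```

Call:
move_arm([
  [0.6,0,0,0.04,0,0,0],
  [0.6,0,0,0,0,0,0],
])

```text
time_s: 15.3
ee_pos: [0.5926, 0.3794, -0.0243]
eef_rot: [3.141, 0.0, 0.11]
force: [0.1, -0.4, 0.0]
grip_width: 0.0561
grip_force: 0.0
```

Call:
move_arm([
  [0.6,0,0,0.03,0,0,0],
  [0.6,0,0,0,0,0,0],
])

```text
time_s: 15.5
ee_pos: [0.5926, 0.3795, -0.0257]
eef_rot: [3.141, 0.0, 0.11]
force: [0.4, 0.5, -0.3]
grip_width: 0.0561
grip_force: 0.0
```

Call:
move_arm([
  [0.6,0,0,0.03,0,0,0],
  [0.6,0,0,0,0,0,0],
])

```text
time_s: 15.7
ee_pos: [0.5929, 0.3796, -0.0266]
eef_rot: [-3.141, -0.0, 0.11]
force: [-1.3, -1.2, 4.0]
grip_width: 0.0565
grip_force: 1.9
```

Call:
move_arm([
  [0.6,0,0,0.02,0,0,0],
  [0.6,0,0,0,0,0,0],
])

```text
time_s: 15.9
ee_pos: [0.593, 0.3796, -0.0266]
eef_rot: [-3.141, -0.001, 0.11]
force: [-4.5, -3.1, 12.3]
grip_width: 0.0564
grip_force: 5.9
```

Table found at reported z −.0266: true finger-end height = reported + 26.5 mm, which explains everything. Rise to 11 mm true height, grip, lift a little.

Call:
move_arm([
  [0.6,0,0,-0.25,0,0,0],
  [0.5,0,0,0,0,0,0],
  [0.3,0,0,0,0,0,0],
  [0.3,0,0,0,0,0,0],
  [0.3,0,0,0,0,0,0],
  [0.3,0,0,0,0,0,0],
  [0.3,0,0,-0.4,0,0,0],
  [0.3,0,0,-0.6,0,0,0],
  [0.3,0,0,-0.8,0,0,0],
  [0.3,0,0,0,0,0,0],
], force=25)

```text
time_s: 16.9
ee_pos: [0.5949, 0.3807, 0.0805]
eef_rot: [-3.138, -0.008, 0.11]
force: [0.4, -0.2, 0.1]
grip_width: 0.0379
grip_force: 24.9
```

Clamp held (37.9 mm, 25 N). Carry it over the blue tray.

Call:
move_arm([
  [0.3,-0.05,0.35,0,0,0,0],
  [0.3,-0.1,0.7,0,0,0,0],
  [0.3,-0.1,0.7,0,0,0,0],
  [0.3,-0.1,0.7,0,0,0,0],
  [0.3,-0.1,0.7,0,0,0,0],
  [0.3,-0.1,0.7,0,0,0,0],
  [0.3,-0.1,0.7,0,0,0,0],
  [0.3,-0.1,0.7,0,0,0,0],
  [0.3,-0.1,0.7,0,0,0,0],
  [0.3,-0.1,0.7,0,0,0,0],
  [0.3,-0.1,0.7,0,0,0,0],
  [0.3,-0.1,0.7,0,0,0,0],
  [0.3,-0.1,0.7,0,0,0,0],
  [0.3,-0.1,0.7,0,0,0,0],
  [0.3,-0.1,0.7,0,0,0,0],
  [0.3,-0.1,0.7,0,0,0,0],
  [0.3,-0.1,0.55,0,0,0,0],
  [0.3,0,0,0,0,0,0.146],
  [0.3,0,0,0,0,0,0.146],
  [0.3,0,0,0,0,0,0],
])

```text
time_s: 18.9
ee_pos: [0.5728, -0.1962, 0.0738]
eef_rot: [-3.141, 0.001, -0.185]
force: [-0.6, -0.3, -1.3]
grip_width: 0.0379
grip_force: 24.9
```

```bash
cat >> h.py <<'E'
def go(x,y,yawdeg):
    o=ctrl.get_obs(); a=o["eef_rot"][2]; d=np.array([x,y])-o["ee_pos"][:2]
    print("ee",np.round(o["ee_pos"],4),"yaw",round(np.degrees(a),1),"| tx %.3f ty %.3f"%((d[0]*np.cos(a)+d[1]*np.sin(a))/.05,(d[0]*np.sin(a)-d[1]*np.cos(a))/.05),"rz %.3f"%-((np.radians(yawdeg)-a+np.pi)%(2*np.pi)-np.pi), "w",round(o["grip_width"],4))
E
python3 - <<'E'
from fit import *
w=wrist(); np.savez("c4.npz",color=w["color"],K=w["K"],T=w["T"])
x,f=fit_tray(w,"blue",np.array([.5833,-.1556,np.radians(79.5)])); print(x.round(4),np.degrees(x[2]),f)
go(.5757,-.1953,-10.5)
E
```

```text
[ 0.5837 -0.1554  1.389 ] 79.58212323617852 5148.0
ee [ 0.5729 -0.196   0.0739] yaw -10.3 | tx 0.052 ty -0.024 rz 0.004 w 0.038
```

Over the pocket within 3 mm; correct and lower slowly.

Call:
move_arm([
  [0.3,0.05,-0.02,0.5,0,0,0],
  [0.3,0,0,0.4,0,0,0],
  [0.3,0,0,0.2,0,0,0],
  [0.3,0,0,0.15,0,0,0],
  [0.3,0,0,0.1,0,0,0],
  [0.3,0,0,0.1,0,0,0],
  [0.3,0,0,0,0,0,0],
])

```text
time_s: 19.65
ee_pos: [0.5758, -0.1956, 0.0019]
eef_rot: [-3.142, 0.0, -0.182]
force: [-0.3, 0.8, -0.5]
grip_width: 0.0377
grip_force: 24.9
```

Call:
move_arm([
  [0.3,0,0,0.05,0,0,0],
  [0.3,0,0,0.05,0,0,0],
  [0.3,0,0,0,0,0,0],
])

```text
time_s: 19.95
ee_pos: [0.5757, -0.1955, -0.0031]
eef_rot: [-3.142, 0.0, -0.182]
force: [0.4, -0.6, -1.5]
grip_width: 0.0382
grip_force: 24.9
```

No force, underside at floor. Release, rise, and fly to plate_90.

Call:
move_arm([
  [0.55,0,0,0,0,0,0],
  [0.55,0,0,0,0,0,0],
  [0.55,0,0,-0.2,0,0,0],
  [0.55,0,0,-0.6,0,0,0],
  [0.55,0,0,-0.8,0,0,0],
  [0.55,0,0,-0.6,0,0,0],
  [0.55,-0.06,-0.6,0,0,0,0],
  [0.55,-0.06,-0.7,0,0,0,0],
  [0.55,-0.06,-0.7,0,0,0,0],
  [0.55,-0.06,-0.7,0,0,0,0],
  [0.55,-0.06,-0.7,0,0,0,0],
  [0.55,-0.06,-0.7,0,0,0,0],
  [0.55,-0.06,-0.7,0,0,0,0],
  [0.55,-0.06,-0.7,0,0,0,0],
  [0.55,-0.06,-0.7,0,0,0,0],
  [0.55,-0.06,-0.7,0,0,0,0],
  [0.55,-0.06,-0.7,0,0,0,0],
  [0.55,-0.06,-0.36,0,0,0,0.03],
  [0.55,0,0,0,0,0,0],
  [0.55,0,0,0,0,0,0],
])

```text
time_s: 21.95
ee_pos: [0.6125, 0.2021, 0.1075]
eef_rot: [3.142, -0.0, -0.211]
force: [-0.3, 0.3, 0.2]
grip_width: 0.0518
grip_force: 0.0
```

```bash
python3 - <<'E'
from fit import *
w=wrist(); np.savez("c5.npz",color=w["color"],K=w["K"],T=w["T"])
go(.611,.2028,-12.1)
a=rect(w,.611,.2028,.008,half=(.07,.07),res=.0002); b=rect(w,.576,-.16,.024,half=(.1,.1),res=.0003)
a=cv2.resize(a,(390,390)); cv2.circle(a,(195,195),2,(0,0,255),-1)
c2=dict(np.load("c2.npz")); d=rect(c2,.562,.24,.008,half=(.1,.09),res=.0005)
cv2.imwrite("pics/p1.png",np.hstack([a,cv2.resize(b,(390,390))]))
E
```

```text
ee [0.6126 0.2015 0.1075] yaw -12.1 | tx -0.037 ty -0.018 rz -0.001 w 0.0515
```

View pics/p1.png

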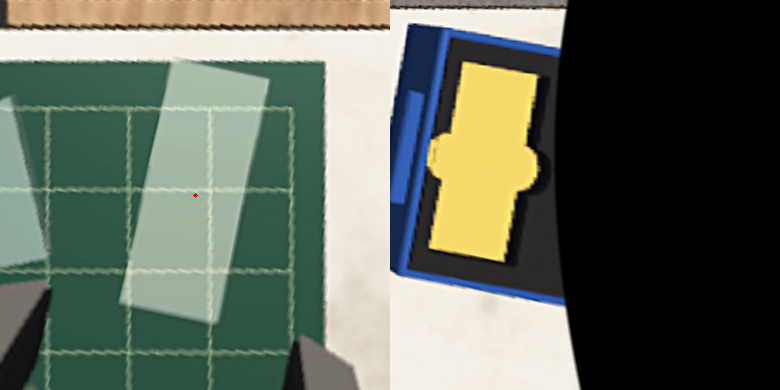

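plate_90's corners (172,59),(269,79),(219,323),(120,303) put its centre 1.4 mm off the red mark; axis agrees. Descend to 4 mm true finger height and grip.

Call:
move_arm([
  [0.55,0,-0.025,0.5,0,0,0],
  [0.55,0,0,0.6,0,0,0],
  [0.55,0,0,0.6,0,0,0],
  [0.55,0,0,0.5,0,0,0],
  [0.55,0,0,0.3,0,0,0],
  [0.55,0,0,0,0,0,0],
  [0.55,0,0,0,0,0,0],
])

```text
time_s: 22.7
ee_pos: [0.6135, 0.2033, -0.0168]
eef_rot: [-3.141, -0.001, -0.213]
force: [0.1, -0.1, 0.7]
grip_width: 0.0517
grip_force: 0.0
```

Call:
move_arm([
  [0.55,-0.02,0,0.11,0,0,0],
  [0.45,0,0,0,0,0,0],
  [0.3,0,0,0,0,0,0],
  [0.3,0,0,0,0,0,0],
  [0.3,0,0,0,0,0,0],
  [0.3,0,0,0,0,0,0],
], force=20)

```text
time_s: 23.3
ee_pos: [0.612, 0.2039, -0.023]
eef_rot: [-3.141, -0.0, -0.212]
force: [-2.4, -1.0, 5.1]
grip_width: 0.0357
grip_force: 20.0
```

plate_90 gripped (35.7 mm, 20 N). Lift and carry to the blue plate pocket.

Call:
move_arm([
  [0.3,0,0,-0.3,0,0,0],
  [0.3,0,0,-0.6,0,0,0],
  [0.3,0,0,-0.6,0,0,0],
  [0.3,0.09,0.4,-0.5,0,0,0],
  [0.3,0.09,0.65,0,0,0,0],
  [0.3,0.09,0.65,0,0,0,0],
  [0.3,0.09,0.65,0,0,0,0],
  [0.3,0.09,0.65,0,0,0,0],
  [0.3,0.09,0.65,0,0,0,0],
  [0.3,0.09,0.65,0,0,0,0],
  [0.3,0.09,0.65,0,0,0,0],
  [0.3,0.09,0.65,0,0,0,0],
  [0.3,0.09,0.65,0,0,0,0],
  [0.3,0.09,0.65,0,0,0,-0.03],
  [0.3,0,0,0,0,0,0],
  [0.3,0,0,0,0,0,0],
])

```text
time_s: 24.9
ee_pos: [0.5875, -0.1442, 0.0772]
eef_rot: [-3.142, -0.0, -0.184]
force: [0.1, 0.1, -0.2]
grip_width: 0.0356
grip_force: 20.0
```

```bash
python3 - <<'E'
from fit import *
go(.5907,-.1147,-10.4)
E
```

```text
ee [ 0.5875 -0.1442  0.0772] yaw -10.5 | tx -0.045 ty -0.592 rz -0.002 w 0.0356
```

Call:
move_arm([
  [0.3,-0.045,-0.59,0,0,0,0],
  [0.3,0,0,0.4,0,0,0],
  [0.3,0,0,0.5,0,0,0],
  [0.3,0,0,0.3,0,0,0],
  [0.3,0,0,0.15,0,0,0],
  [0.3,0,0,0.1,0,0,0],
  [0.3,0,0,0.1,0,0,0],
  [0.3,0,0,0,0,0,0],
])

```text
time_s: 25.7
ee_pos: [0.5907, -0.1145, -0.0009]
eef_rot: [-3.142, -0.0, -0.182]
force: [-0.9, 0.3, 0.1]
grip_width: 0.0353
grip_force: 20.0
```

Call:
move_arm([
  [0.3,0,0,0.06,0,0,0],
  [0.3,0,0,0,0,0,0],
  [0.5,0,0,0,0,0,0],
  [0.5,0,0,0,0,0,0],
  [0.5,0,0,-0.2,0,0,0],
  [0.5,0,0,-0.6,0,0,0],
  [0.5,0,0,-0.6,0,0,0],
  [0.6,-0.2,0.1,-0.6,0,0,0],
  [0.6,-0.5,0.35,-0.6,0,0,0],
  [0.6,-0.5,0.35,-0.6,0,0,0],
  [0.6,-0.5,0.35,-0.4,0,0,0],
  [0.6,-0.5,0.35,0,0,0,0],
  [0.6,-0.5,0.35,0,0,0,0],
  [0.6,-0.2,0.2,0,0,0,0],
  [0.6,0,0,0,0,0,0],
  [0.6,0,0,0,0,0,0],
])

```text
time_s: 27.3
ee_pos: [0.4302, -0.189, 0.1764]
eef_rot: [3.142, -0.001, -0.183]
force: [-0.7, 0.1, 0.4]
grip_width: 0.0566
grip_force: 0.0
```

```bash
python3 - <<'E'
from fit import *
go(.415,-.193,-8)
w=wrist(); np.savez("c6.npz",color=w["color"],K=w["K"],T=w["T"])
a=rect(w,.415,-.193,.012,half=(.075,.075),res=.00025); a=cv2.resize(a,(400,400)); cv2.circle(a,(200,200),2,(255,0,0),-1)
b=rect(w,.576,-.155,.022,half=(.1,.1),res=.0005)
cv2.imwrite("pics/p2.png",np.hstack([a,b]))
E
```

```text
ee [ 0.4302 -0.189   0.1764] yaw -10.5 | tx -0.285 ty 0.135 rz -0.043 w 0.0566
```

View pics/p2.png

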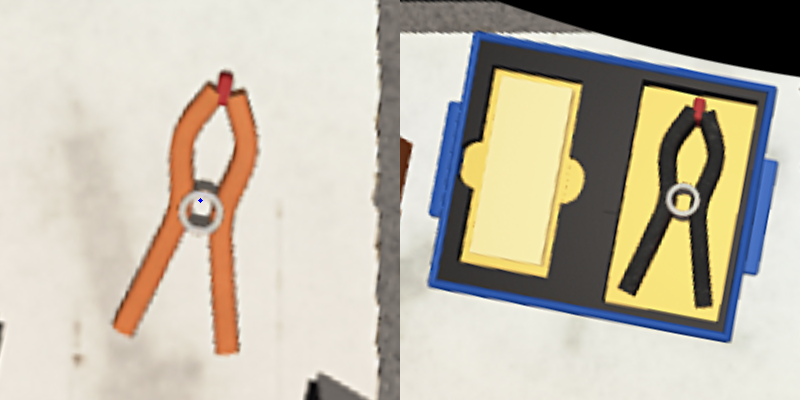

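Blue tray: plate and black clamp lie well in their pockets. Orange clamp: tip (225,72), handle ends (124,335),(228,354) → centre (.412,−.193), axis −10.2°, length 103.6 mm ✓. Descend.

Call:
move_arm([
  [0.6,-0.34,0.145,0,0,0,0],
  [0.6,0,0,0.6,0,0,0],
  [0.6,0,0,0.6,0,0,0],
  [0.6,0,0,0.6,0,0,0],
  [0.6,0,0,0.6,0,0,0],
  [0.6,0,0,0.6,0,0,0],
  [0.6,0,0,0.5,0,0,0],
  [0.6,0,0,0.34,0,0,0],
  [0.6,0,0,0,0,0,0],
  [0.6,0,0,0,0,0,0],
])

```text
time_s: 28.35
ee_pos: [0.4121, -0.1928, -0.0158]
eef_rot: [-3.141, 0.0, -0.181]
force: [0.3, 0.2, -0.3]
grip_width: 0.0564
grip_force: 0.0
```

Call:
move_arm([
  [0.45,0,0,0,0,0,0],
  [0.3,0,0,0,0,0,0],
  [0.3,0,0,0,0,0,0],
  [0.3,0,0,0,0,0,0],
  [0.3,0,0,0,0,0,0],
  [0.3,0,0,-0.3,0,0,0],
  [0.3,0,0,-0.6,0,0,0],
  [0.3,0,0,-0.6,0,0,0],
  [0.3,0.3,-0.26,-0.6,0,0,0],
  [0.3,0.5,-0.5,-0.2,0,0,0],
  [0.3,0.5,-0.6,0,0,0,0],
  [0.3,0.5,-0.6,0,0,0,0],
  [0.3,0.3,-0.6,0,0,0,0],
  [0.3,0,-0.6,0,0,0,0],
  [0.3,0,-0.6,0,0,0,0],
  [0.3,0,-0.5,0,0,0,0.028],
  [0.3,0,0,0,0,0,0],
  [0.3,0,0,0,0,0,0],
], force=25)

```text
time_s: 30.15
ee_pos: [0.5532, -0.0026, 0.099]
eef_rot: [3.141, 0.0, -0.209]
force: [-1.3, 0.3, -0.3]
grip_width: 0.0377
grip_force: 24.9
```

```bash
python3 - <<'E'
from fit import *
go(.5537,-.0021,-12)
E
```

```text
ee [ 0.5532 -0.0026  0.099 ] yaw -12.0 | tx 0.008 ty -0.012 rz 0.001 w 0.0377
```

Held and aligned. Lower to reported z −.003 (down .102 = 2.04 units), release, rise.

Call:
move_arm([
  [0.3,0.008,-0.012,0.5,0,0,0],
  [0.3,0,0,0.6,0,0,0],
  [0.3,0,0,0.4,0,0,0],
  [0.3,0,0,0.2,0,0,0],
  [0.3,0,0,0.1,0,0,0],
  [0.3,0,0,0.1,0,0,0],
  [0.3,0,0,0.1,0,0,0],
  [0.3,0,0,0,0,0,0],
])

```text
time_s: 30.95
ee_pos: [0.5538, -0.0022, -0.001]
eef_rot: [3.142, 0.0, -0.21]
force: [-0.6, 1.0, -0.9]
grip_width: 0.0376
grip_force: 24.9
```

Call:
move_arm([
  [0.3,0,0,0.04,0,0,0],
  [0.3,0,0,0,0,0,0],
  [0.55,0,0,0,0,0,0],
  [0.55,0,0,0,0,0,0],
  [0.55,0,0,-0.2,0,0,0],
  [0.55,0,0,-0.6,0,0,0],
  [0.5,0,0,-0.6,0,0,0],
  [0.5,0,-0.4,-0.6,0,0,0],
  [0.5,0,-0.6,0,0,0,0],
  [0.5,0,-0.6,0,0,0,0],
  [0.5,0,-0.6,0,0,0,0],
  [0.5,0,-0.6,0,0,0,0],
  [0.5,0,-0.6,0,0,0,0],
  [0.5,0,-0.6,0,0,0,0],
  [0.5,0,-0.6,0,0,0,0],
  [0.5,0,-0.6,0,0,0,0],
  [0.5,0,-0.46,0,0,0,-0.142],
  [0.5,0,0,0,0,0,-0.142],
  [0.5,0,0,0,0,0,-0.142],
  [0.5,0,0,0,0,0,0],
])

```text
time_s: 32.95
ee_pos: [0.6129, 0.2749, 0.0978]
eef_rot: [-3.142, -0.0, 0.218]
force: [0.5, 0.1, 0.0]
grip_width: 0.0468
grip_force: 0.0
```

```bash
python3 - <<'E'
from fit import *
go(.6125,.2748,12.3)
w=wrist(); np.savez("c7.npz",color=w["color"],K=w["K"],T=w["T"])
for t in ("plate_60","fitting"):
  for d in ctrl.cut_out(t,w)[:3]:
    m=np.argwhere(d["mask"])[:,::-1].astype(float)-w["K"][:2,2]; r=np.hypot(*m.T); th=r/w["K"][0,0]
    P=hit(w["T"],np.c_[m/np.maximum(r,1e-6)[:,None]*np.sin(th)[:,None],np.cos(th)],.008 if t[0]=="p" else .0095)
    (cx,cy),(a,b),ang=cv2.minAreaRect((P[:,:2]*1000).astype(np.float32)); print(t,round(d["conf"],2),round(cx,1),round(cy,1),round(a,1),round(b,1),round(ang,1))
E
```

```text
ee [0.6129 0.2749 0.0978] yaw 12.5 | tx -0.008 ty 0.000 rz 0.004 w 0.0468
plate_60 0.93 614.8 275.7 59.2 26.2 11.9
plate_60 0.84 585.6 -131.1 48.6 89.6 81.8
plate_60 0.55 498.1 274.2 90.3 28.8 0.2
fitting 0.64 487.5 199.7 29.9 21.4 9.5
```

plate_60 confirmed at (.614,.2755), 12°, 59×26 mm. Descend to it.

Call:
move_arm([
  [0.5,0.025,-0.01,0.5,0,0,0],
  [0.5,0,0,0.5,0,0,0],
  [0.5,0,0,0.5,0,0,0],
  [0.5,0,0,0.4,0,0,0],
  [0.5,0,0,0.3,0,0,0],
  [0.5,0,0,0.1,0,0,0],
  [0.5,0,0,0,0,0,0],
  [0.5,0,0,0,0,0,0],
])

```text
time_s: 33.9
ee_pos: [0.6146, 0.2756, -0.0168]
eef_rot: [-3.141, -0.001, 0.215]
force: [1.1, -0.5, -0.4]
grip_width: 0.0472
grip_force: 0.0
```

Call:
move_arm([
  [0.5,0,0,0.11,0,0,0],
  [0.4,0,0,0,0,0,0],
  [0.2,0,0,0,0,0,0],
  [0.2,0,0,0,0,0,0],
  [0.2,0,0,0,0,0,0],
  [0.2,0,0,0,0,0,0],
  [0.2,0,0,0,0,0,0],
  [0.2,0,0,-0.3,0,0,0],
  [0.2,0,0,-0.6,0,0,0],
  [0.2,0,0,-0.6,0,0,0],
  [0.2,0,0,-0.5,0,0,0],
  [0.2,-0.35,0.59,0,0,0,0],
  [0.2,-0.35,0.59,0,0,0,0],
  [0.2,-0.35,0.59,0,0,0,0],
  [0.2,-0.35,0.59,0,0,0,0],
  [0.2,-0.35,0.59,0,0,0,0],
  [0.2,-0.35,0.59,0,0,0,0.142],
  [0.2,0,0,0,0,0,0.142],
  [0.2,0,0,0,0,0,0.142],
  [0.2,0,0,0,0,0,0],
], force=20)

```text
time_s: 35.9
ee_pos: [0.5496, 0.0798, 0.0776]
eef_rot: [-3.141, -0.001, -0.213]
force: [0.6, -0.2, 0.7]
grip_width: 0.0276
grip_force: 20.0
```

```bash
python3 - <<'E'
from fit import *
go(.5503,.0804,-12)
E
```

```text
ee [0.5496 0.0798 0.0776] yaw -12.2 | tx 0.012 ty -0.014 rz -0.004 w 0.0276
```

Call:
move_arm([
  [0.2,0.012,-0.014,0.5,0,0,0],
  [0.2,0,0,0.5,0,0,0],
  [0.2,0,0,0.3,0,0,0],
  [0.2,0,0,0.15,0,0,0],
  [0.2,0,0,0.1,0,0,0],
  [0.2,0,0,0.08,0,0,0],
  [0.2,0,0,0,0,0,0],
])

```text
time_s: 36.6
ee_pos: [0.5502, 0.0807, -0.0048]
eef_rot: [-3.141, -0.0, -0.21]
force: [0.2, 0.3, -0.2]
grip_width: 0.028
grip_force: 20.0
```

Call:
move_arm([
  [0.4,0,0,0,0,0,0],
  [0.4,0,0,0,0,0,0],
  [0.4,0,0,-0.2,0,0,0],
  [0.4,0,0,-0.6,0,0,0],
  [0.4,0,0,-0.6,0,0,0],
  [0.4,0,0,-0.6,0,0,0],
  [0.4,-0.4,-0.36,-0.4,0,0,0],
  [0.4,-0.4,-0.36,0,0,0,0],
  [0.4,-0.4,-0.36,0,0,0,0],
  [0.4,-0.4,-0.36,0,0,0,0],
  [0.4,-0.4,-0.36,0,0,0,0.04],
  [0.4,0,0,0,0,0,0],
  [0.4,0,0,0,0,0,0],
])

```text
time_s: 37.9
ee_pos: [0.4713, 0.1896, 0.1159]
eef_rot: [-3.141, -0.001, -0.249]
force: [1.1, -0.8, 0.1]
grip_width: 0.0377
grip_force: 0.0
```

```bash
python3 - <<'E'
from fit import *
w=wrist(); np.savez("c8.npz",color=w["color"],K=w["K"],T=w["T"])
for d in ctrl.cut_out("fitting",w)[:3]:
    m=np.argwhere(d["mask"])[:,::-1].astype(float)-w["K"][:2,2]; r=np.hypot(*m.T); th=r/w["K"][0,0]
    P=hit(w["T"],np.c_[m/np.maximum(r,1e-6)[:,None]*np.sin(th)[:,None],np.cos(th)],.0095)
    (cx,cy),(a,b),ang=cv2.minAreaRect((P[:,:2]*1000).astype(np.float32)); print(round(d["conf"],2),round(cx,1),round(cy,1),round(a,1),round(b,1),round(ang,1))
go(.491,.1925,-14.5)
E
```

```text
0.82 491.8 193.2 18.6 49.1 75.5
0.48 479.4 271.5 119.0 30.3 0.5
ee [0.4716 0.1889 0.1155] yaw -14.3 | tx 0.358 ty -0.166 rz 0.003 w 0.0377
```

Fitting at (.492,.193), −14.5°, 18.6×49 mm ✓. Descend to a finger height of 6.5 mm.

Call:
move_arm([
  [0.4,0.37,-0.18,0.2,0,0,0],
  [0.4,0,0,0.6,0,0,0],
  [0.4,0,0,0.6,0,0,0],
  [0.4,0,0,0.5,0,0,0],
  [0.4,0,0,0.5,0,0,0],
  [0.4,0,0,0.3,0,0,0],
  [0.4,0,0,0,0,0,0],
  [0.4,0,0,0,0,0,0],
])

```text
time_s: 38.8
ee_pos: [0.4918, 0.1932, -0.0195]
eef_rot: [-3.142, -0.0, -0.251]
force: [0.4, 0.4, -0.3]
grip_width: 0.0379
grip_force: 0.0
```

Call:
move_arm([
  [0.25,0,0,0,0,0,0],
  [0.05,0,0,0,0,0,0],
  [0.05,0,0,0,0,0,0],
  [0.05,0,0,0,0,0,0],
  [0.05,0,0,0,0,0,0],
  [0.05,0,0,0,0,0,0],
  [0.05,0,0,-0.3,0,0,0],
  [0.05,0,0,-0.6,0,0,0],
  [0.05,0,0,-0.6,0,0,0],
  [0.05,0,0,-0.5,0,0,0],
  [0.05,0.58,0.37,0,0,0,0],
  [0.05,0.58,0.37,0,0,0,0],
  [0.05,0.58,0.37,0,0,0,0],
  [0.05,0.58,0.37,0,0,0,0],
  [0.05,0.58,0.37,0,0,0,0],
  [0.05,0,0,0,0,0,0],
], force=20)

```text
time_s: 40.4
ee_pos: [0.6104, 0.0652, 0.0795]
eef_rot: [3.141, -0.0, -0.253]
force: [-0.1, 0.8, -1.2]
grip_width: 0.0137
grip_force: 20.0
```

Call:
move_arm([
  [0.05,0,0,0,0,0,-0.147],
  [0.05,0,0,0,0,0,-0.147],
  [0.05,0,0,0,0,0,-0.147],
  [0.05,0,0,0,0,0,-0.147],
  [0.05,0,0,0,0,0,-0.147],
  [0.05,0,0,0,0,0,-0.147],
  [0.05,0,0,0,0,0,-0.147],
  [0.05,0,0,0,0,0,-0.147],
  [0.05,0,0,0,0,0,-0.147],
  [0.05,0,0,0,0,0,-0.147],
  [0.05,0,0,0,0,0,-0.147],
  [0.05,0,0,0,0,0,0],
  [0.05,0,0,0,0,0,0],
])

```text
time_s: 41.7
ee_pos: [0.6085, 0.0685, 0.0799]
eef_rot: [-3.141, 0.0, 1.363]
force: [0.3, -0.8, -1.0]
grip_width: 0.0139
grip_force: 20.0
```

```bash
python3 - <<'E'
from fit import *
go(.6104,.0676,78)
E
```

```text
ee [0.6085 0.0685 0.0799] yaw 78.1 | tx -0.009 ty 0.041 rz 0.001 w 0.0139
```

Call:
move_arm([
  [0.05,-0.009,0.04,0.5,0,0,0],
  [0.05,0,0,0.5,0,0,0],
  [0.05,0,0,0.3,0,0,0],
  [0.05,0,0,0.15,0,0,0],
  [0.05,0,0,0.1,0,0,0],
  [0.05,0,0,0.1,0,0,0],
  [0.05,0,0,0,0,0,0],
])

```text
time_s: 42.4
ee_pos: [0.6107, 0.0673, -0.0024]
eef_rot: [3.141, -0.0, 1.366]
force: [-0.1, 0.5, -0.9]
grip_width: 0.0136
grip_force: 20.0
```

Down 1.5 mm more, then release gently, rise and back off for a look.

Call:
move_arm([
  [0.05,0,0,0.03,0,0,0],
  [0.05,0,0,0,0,0,0],
  [0.22,0,0,0,0,0,0],
  [0.22,0,0,0,0,0,0],
  [0.22,0,0,0,0,0,0],
  [0.22,0,0,-0.2,0,0,0],
  [0.22,0,0,-0.5,0,0,0],
  [0.22,0,0,-0.6,0,0,0],
  [0.22,0,0,-0.6,0,0,0],
  [0.22,0,0,-0.6,0,0,0],
  [0.22,0,0.6,-0.6,0,0,0],
  [0.22,0,-0.6,-0.6,0,0,0],
  [0.22,-0.6,-0.6,-0.6,0,0,0],
  [0.22,-0.6,-0.6,0,0,0,0],
  [0.22,-0.6,-0.6,0,0,0,0],
  [0.22,0,-0.6,0,0,0,0],
  [0.22,0,0,0,0,0,0],
])

```text
time_s: 44.1
ee_pos: [0.4741, 0.0042, 0.2113]
eef_rot: [3.14, -0.0, 1.366]
force: [1.0, 0.5, -0.2]
grip_width: 0.0208
grip_force: 0.0
```

```bash
python3 - <<'E'
from fit import *
go(.5,0,78)
w=wrist(); s=ctrl.camera("side")["color"]
a=rect(w,.562,.037,.022,half=(.1,.1),res=.0005); b=rect(w,.58,-.155,.022,half=(.1,.1),res=.0005)
d=cv2.resize(s[130:350,230:450],(400,400)) if 0 else cv2.resize(w["color"],(400,300)); e=np.zeros((200,800,3),np.uint8)
c=rect(w,.56,.26,.008,half=(.2,.1),res=.001); e[:,:400]=c; e[:,400:]=cv2.resize(s[130:260,230:490],(400,200))
cv2.imwrite("pics/f.png",np.vstack([np.hstack([a,b]),e]))
E
```

```text
ee [0.4741 0.0042 0.2113] yaw 78.3 | tx 0.023 ty 0.524 rz 0.005 w 0.0208
```

View pics/f.png

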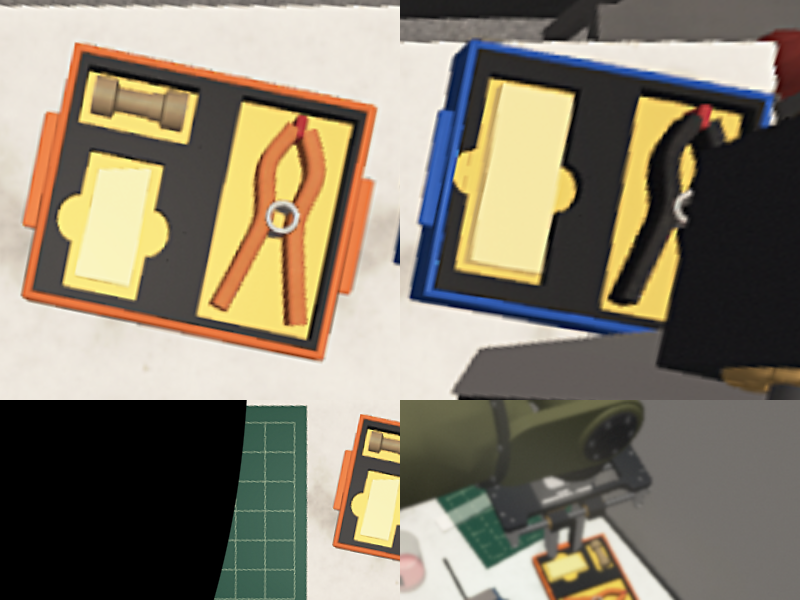

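Final look: the orange tray holds the fitting (140,103), plate_60 (115,223) and orange clamp (275,215), each inside its pocket with margins all round. The blue tray has plate_90 (525,182) and the black clamp. The strip was never touched, and the marker and hex key were passed clear. Hand in.

```bash
python3 -c "
from station import ctrl
print(ctrl.hand_in())"
```

```text
the job is handed in; nothing more can be done
None
```

Both kits are made up and the job is handed in at about 44 s: the black clamp and 90 mm plate are in the blue tray, and the orange clamp, 60 mm plate and fitting are in the orange tray. My last look showed each in its own pocket (the black clamp was partly hidden then but clear in an earlier view), and I never gripped or moved the strip, marker or hex key; no verdict came back.

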